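Date-stamp dessert cartons and bolt them into the carrier tray

TASK

Date-stamp the dessert cartons one at a time, from the shortest to the longest: lay each square on the stamper's bed, push it end first until it is firmly against the stop with the sprung stamp fully in, and hold it still there for two seconds. Set every stamped carton flat in the tray, centred on a marked rectangle of its own and square to it; when all are in, slide the tray's bolt fully home into its keeper.

Things in the scene. Friction and masses are not known exactly. Their poses are not given: they have to be found in the camera images.
- carton56: The shortest of up to four closed, rigid dessert cartons (brown card base, white lid), alike but for length: 56 mm long (its x), 50 mm wide (its y), 42 mm high, about 145 g. Origin: centre of its underside. Both ends are alike. None if absent (three or four are present). Starts on the counter between the stamper and the tray, its long axis pointing roughly away from the robot.
- carton74: The second of up to four closed, rigid dessert cartons (brown card base, white lid), alike but for length: 74 mm long (its x), 50 mm wide (its y), 42 mm high, about 159 g. Origin: centre of its underside. Both ends are alike. None if absent (three or four are present). Starts on the counter between the stamper and the tray, its long axis pointing roughly away from the robot.
- carton92: The third of up to four closed, rigid dessert cartons (brown card base, white lid), alike but for length: 92 mm long (its x), 50 mm wide (its y), 42 mm high, about 174 g. Origin: centre of its underside. Both ends are alike. None if absent (three or four are present). Starts on the counter between the stamper and the tray, its long axis pointing roughly away from the robot.
- carton110: The longest of up to four closed, rigid dessert cartons (brown card base, white lid), alike but for length: 110 mm long (its x), 50 mm wide (its y), 42 mm high, about 188 g. Origin: centre of its underside. Both ends are alike. None if absent (three or four are present). Starts on the counter between the stamper and the tray, its long axis pointing roughly away from the robot.
- stamper: Date stamper fixed to the counter, to the robot's left or right: an aluminium bed 260 x 120 x 6 mm with a black stop block (75 x 90 mm, top 62 mm above the counter) on its far end. Origin: centre of the bed's underside; x runs along the bed towards the stop, z up. The bed in front of the stop is 180 mm long.
- stop (a point): The flat face of the stop block: point on its centre line at the height of the bed's upper surface (6 mm above the counter). x points into the stop, the way a carton is pushed (end first, long axis along x); y across. The stamp comes out 21 mm above this point.
- stamp (a joint): Sprung round steel stamp, 24 mm across, that sticks 15 mm out of the stop face at 0 (m). Reads 0.015 when a carton's end has pushed it flush with the stop face, so that the end bears on the stop. The spring pushes back with 3 N at first, about 10 N when flush, and shoves a carton back out if it is let go.
- tray: White carrier tray fixed to the counter, on the other side from the stamper: 260 x 236 mm, floor 6 mm above the counter, 6 mm lips on both sides and the back. Four rectangles 118 x 62 mm are marked on the floor in two rows of two, long sides along the tray's x. Origin: centre of the underside; x points away from the robot, to the back of the tray.
- bolt (a joint): Retaining bolt across the open front of the tray, 143 mm before the tray's centre; slides along the tray's +y. 0 (m) is drawn back, 0.068 is fully home with its rod in the keeper. Needs about 2 N and stays where it is left. It starts drawn, at up to 0.012.
- bolt_knob (a point): Point on the axis of the bolt's upright black knob (16 mm across, reaching from 21 to 63 mm above the counter), 53 mm above the counter; moves with the bolt. The guide blocks beside it stand 30 mm above the counter; the knob stays clear of them, by 3 mm when the bolt is home.
- bay0 (a point): Centre of the front left (tray's -x, +y) marked rectangle, on the tray's floor (6 mm above the counter); axes as the tray's. Neighbours are 125 mm apart along x, 108 mm along y.
- bay1 (a point): Centre of the front right (-x, -y) marked rectangle, on the tray's floor (6 mm above the counter); axes as the tray's. Neighbours are 125 mm apart along x, 108 mm along y.
- bay2 (a point): Centre of the back left (+x, +y) marked rectangle, on the tray's floor (6 mm above the counter); axes as the tray's. Neighbours are 125 mm apart along x, 108 mm along y.
- bay3 (a point): Centre of the back right (+x, -y) marked rectangle, on the tray's floor (6 mm above the counter); axes as the tray's. Neighbours are 125 mm apart along x, 108 mm along y.
- shaker: Small glass jar with a steel top, 42 mm across and 55 mm high, standing loose among the cartons; not part of the job. Origin: centre of its underside.
Not all that is in view belongs to the job. What is shaped like the carton74 but pink or turquoise is not meant.

How it is judged:
On the way, in this order (a step that is already met when the one before it is completed fails the run):
1. the shortest (56 mm) carton, if present, is held square against the stop with the stamp pushed in, for 1.5 s (x of carton56 in the frame of stop between -0.0305 and -0.025 m and y of carton56 in the frame of stop between -0.014 and 0.014 m and z of carton56 in the frame of stop below 0.015 m and angle between the x axis of carton56 and the x axis of stop, either way round below 0.12 rad and angle between carton56's own z axis and vertical below 0.12 rad and contact force between carton56 and stamper above 4 N and linear speed of carton56 below 0.02 m/s), for 1.5 s.
2. the second size (74 mm) carton, if present, is held square against the stop with the stamp pushed in, for 1.5 s (x of carton74 in the frame of stop between -0.0395 and -0.034 m and y of carton74 in the frame of stop between -0.014 and 0.014 m and z of carton74 in the frame of stop below 0.015 m and angle between the x axis of carton74 and the x axis of stop, either way round below 0.12 rad and angle between carton74's own z axis and vertical below 0.12 rad and contact force between carton74 and stamper above 4 N and linear speed of carton74 below 0.02 m/s), for 1.5 s.
3. the third size (92 mm) carton, if present, is held square against the stop with the stamp pushed in, for 1.5 s (x of carton92 in the frame of stop between -0.0485 and -0.043 m and y of carton92 in the frame of stop between -0.014 and 0.014 m and z of carton92 in the frame of stop below 0.015 m and angle between the x axis of carton92 and the x axis of stop, either way round below 0.12 rad and angle between carton92's own z axis and vertical below 0.12 rad and contact force between carton92 and stamper above 4 N and linear speed of carton92 below 0.02 m/s), for 1.5 s.
4. the longest (110 mm) carton, if present, is held square against the stop with the stamp pushed in, for 1.5 s (x of carton110 in the frame of stop between -0.0575 and -0.052 m and y of carton110 in the frame of stop between -0.014 and 0.014 m and z of carton110 in the frame of stop below 0.015 m and angle between the x axis of carton110 and the x axis of stop, either way round below 0.12 rad and angle between carton110's own z axis and vertical below 0.12 rad and contact force between carton110 and stamper above 4 N and linear speed of carton110 below 0.02 m/s), for 1.5 s.
5. every carton lies on a marked rectangle of the tray while the bolt is still drawn (((horizontal distance between carton56 and bay0 below 0.015 m and z of carton56 in the frame of bay0 between -0.005 and 0.006 m) or (horizontal distance between carton56 and bay1 below 0.015 m and z of carton56 in the frame of bay1 between -0.005 and 0.006 m) or (horizontal distance between carton56 and bay2 below 0.015 m and z of carton56 in the frame of bay2 between -0.005 and 0.006 m) or (horizontal distance between carton56 and bay3 below 0.015 m and z of carton56 in the frame of bay3 between -0.005 and 0.006 m)) and angle between the x axis of each of carton56, carton74, carton92, carton110 and the x axis of tray, either way round below 0.18 rad and angle between each of carton56, carton74, carton92, carton110's own z axis and vertical below 0.1 rad and linear speed of each of carton56, carton74, carton92, carton110 below 0.02 m/s and ((horizontal distance between carton74 and bay0 below 0.015 m and z of carton74 in the frame of bay0 between -0.005 and 0.006 m) or (horizontal distance between carton74 and bay1 below 0.015 m and z of carton74 in the frame of bay1 between -0.005 and 0.006 m) or (horizontal distance between carton74 and bay2 below 0.015 m and z of carton74 in the frame of bay2 between -0.005 and 0.006 m) or (horizontal distance between carton74 and bay3 below 0.015 m and z of carton74 in the frame of bay3 between -0.005 and 0.006 m)) and ((horizontal distance between carton92 and bay0 below 0.015 m and z of carton92 in the frame of bay0 between -0.005 and 0.006 m) or (horizontal distance between carton92 and bay1 below 0.015 m and z of carton92 in the frame of bay1 between -0.005 and 0.006 m) or (horizontal distance between carton92 and bay2 below 0.015 m and z of carton92 in the frame of bay2 between -0.005 and 0.006 m) or (horizontal distance between carton92 and bay3 below 0.015 m and z of carton92 in the frame of bay3 between -0.005 and 0.006 m)) and ((horizontal distance between carton110 and bay0 below 0.015 m and z of carton110 in the frame of bay0 between -0.005 and 0.006 m) or (horizontal distance between carton110 and bay1 below 0.015 m and z of carton110 in the frame of bay1 between -0.005 and 0.006 m) or (horizontal distance between carton110 and bay2 below 0.015 m and z of carton110 in the frame of bay2 between -0.005 and 0.006 m) or (horizontal distance between carton110 and bay3 below 0.015 m and z of carton110 in the frame of bay3 between -0.005 and 0.006 m)) and value of joint bolt below 0.04 m), for 0.2 s.
At the end, for the whole second after the job is handed in: Every carton present lies flat and at rest on the tray, its centre within 15 mm of the centre of a marked rectangle (one each) and its long side within 10 degrees of the tray's; the bolt is home (over 63 of 68 mm); the stamp is out again; everything is released (((horizontal distance between carton56 and bay0 below 0.015 m and z of carton56 in the frame of bay0 between -0.005 and 0.006 m) or (horizontal distance between carton56 and bay1 below 0.015 m and z of carton56 in the frame of bay1 between -0.005 and 0.006 m) or (horizontal distance between carton56 and bay2 below 0.015 m and z of carton56 in the frame of bay2 between -0.005 and 0.006 m) or (horizontal distance between carton56 and bay3 below 0.015 m and z of carton56 in the frame of bay3 between -0.005 and 0.006 m)) and angle between the x axis of each of carton56, carton74, carton92, carton110 and the x axis of tray, either way round below 0.18 rad and angle between each of carton56, carton74, carton92, carton110's own z axis and vertical below 0.1 rad and linear speed of each of carton56, carton74, carton92, carton110 below 0.02 m/s and ((horizontal distance between carton74 and bay0 below 0.015 m and z of carton74 in the frame of bay0 between -0.005 and 0.006 m) or (horizontal distance between carton74 and bay1 below 0.015 m and z of carton74 in the frame of bay1 between -0.005 and 0.006 m) or (horizontal distance between carton74 and bay2 below 0.015 m and z of carton74 in the frame of bay2 between -0.005 and 0.006 m) or (horizontal distance between carton74 and bay3 below 0.015 m and z of carton74 in the frame of bay3 between -0.005 and 0.006 m)) and ((horizontal distance between carton92 and bay0 below 0.015 m and z of carton92 in the frame of bay0 between -0.005 and 0.006 m) or (horizontal distance between carton92 and bay1 below 0.015 m and z of carton92 in the frame of bay1 between -0.005 and 0.006 m) or (horizontal distance between carton92 and bay2 below 0.015 m and z of carton92 in the frame of bay2 between -0.005 and 0.006 m) or (horizontal distance between carton92 and bay3 below 0.015 m and z of carton92 in the frame of bay3 between -0.005 and 0.006 m)) and ((horizontal distance between carton110 and bay0 below 0.015 m and z of carton110 in the frame of bay0 between -0.005 and 0.006 m) or (horizontal distance between carton110 and bay1 below 0.015 m and z of carton110 in the frame of bay1 between -0.005 and 0.006 m) or (horizontal distance between carton110 and bay2 below 0.015 m and z of carton110 in the frame of bay2 between -0.005 and 0.006 m) or (horizontal distance between carton110 and bay3 below 0.015 m and z of carton110 in the frame of bay3 between -0.005 and 0.006 m)) and value of joint bolt above 0.063 m and value of joint stamp below 0.003 m); the robot touches nothing.
Of carton56, carton74, carton92, carton110 only 3 to 4 are there at a start; the rules pass over those that are not, and their reading is None.
At some moment in a run one of carton56, carton74, carton92, carton110 may be knocked a few centimetres aside while the robot is not near it.
Once in a run the grip may slacken for a moment while it holds something.
It also fails if it takes over 210 s, if anything falls off the work surface, if the arm or the gripper's body presses on something with over 40 N, if the wrist force passes 120 N, or if a joint passes its speed limit or range.

ROBOT

A 6-joint arm with a two-finger parallel gripper is mounted at the origin on the work surface. World frame = base frame: x ahead of the robot, y to its left, z up, the work surface at z = 0. Lengths are in m, angles in rad, forces in N, time in s.
With the tool pointing down it reaches from about 0.325 to 0.9 m from the base axis. Payload 6.1 kg.
Tool frame: the origin (TCP) lies midway between the tips of the shut fingers; the grasp point (between the pads) lies 19 mm behind it; z points along the fingers, y is the line along which they close (so a half turn about z gives the same grasp; the last joint's range is limited). The gripper opens to 85 mm and grips with 20 to 120 N. Pads are 22 mm wide; open, the fingers measure 114 mm over their backs; the gripper's body (76 mm by 85 mm) begins 54 mm behind the grasp point. The pads swing forward as they close: fully open they stand 13 mm farther back than shut.
Start: joints at [-1.451, 0.22, 1.526, -0, 1.395, -0.126], TCP at [0.152, -0.606, 0.231] pointing down, gripper open.
Joint ranges: [-2.98, 2.98], [-0.91, 2.08], [0.09, 2.57], [-1.24, 4.39], [0.2, 2.65], [-2.68, 2.68]. Speed limits (rad/s): [2.57, 2.57, 3.01, 3.14, 3.14, 3.14].

INTERFACE

Orientations are given as [roll, pitch, yaw] about the fixed x, y, z axes, in that order (R = Rz(yaw) Ry(pitch) Rx(roll)).
In Python, from plant import movep, move_l, set_joints, gripper_to, hold, inverse_kinematics, observe, get_image, get_calibration, Unreachable, job_done gives the robot as it stands. Calls block until the motion is done:
- movep(position, orientation): joint-space move of the TCP to a pose.
- move_l(position, feed=0.15, rotation=None, max_force=None): straight line of the TCP; rotation=None keeps the orientation; feed is the mean speed in m/s. With max_force (N) it stops when the force on the tool has changed by that much, and returns True; else False.
- set_joints(angles): joint-space move.
- gripper_to(opening, f_grip=None): finger opening in m; f_grip is the grip in N (None keeps the last); returns when the fingers have stopped.
- hold(seconds).
- inverse_kinematics(position, orientation): joint angles nearest the present ones, or None.
- observe(): the state.
- get_image(name): name is "scene" or "side" or "wrist"; returns (picture, depth): 384x512x3 uint8, red, green, blue; 384x512 float32, m along the optical axis (not along the pixel's ray), 0 where there is no reading.
- get_calibration(name): a dict with "intrinsics" (3x3 intrinsics, pixels), "dist_coeffs" ([k1, k2, p1, p2, k3] as OpenCV has them; the pictures are not rectified), "world_from_camera" (4x4, takes a point from camera to world coordinates). Camera axes: x right, y down, z forward; pixel columns grow to the right and rows downward; lengths in m; the calibration is good to about 2 mm. A picture is of the moment at which its call begins: read the wrist's pose just before it. get_calibration takes no time and is no camera call; for the wrist camera it gives the pose at the moment of the call.
A pose or a line that the arm cannot do raises Unreachable and nothing moves.
- job_done(): hands the job in; it is judged then, once.
The state is a dict: "time_s": time; "q": joint angles; "joint_velocities": joint speeds; "joint_torque": joint torques, N m; "eef_pos": TCP position; "tcp_rot": TCP orientation; "ft_force": force on the tool from outside, world axes, zero at the start; "torque": the same for the moment, N m; "opening": finger opening in m; "grasp_force": force on a finger pad.
Only numpy, scipy, OpenCV 4.12 (cv2) and the standard library are available. Lean on these libraries where they do the work, as an engineer would, in place of code of your own. Each camera call takes 0.05 s, during which the arm holds its last target. There are 200 camera calls.

## Working session

There is one attempt and no reset: what is moved stays moved. The work goes in short steps, each a Python script; the robot and the scene stay as the last script left them, time stands still between calls to the robot, and variables do not carry over. Pictures are saved under pics/ and viewed, at most 14 in all, crops included, and the job is handed in when it is done.

```bash
ls; mkdir -p pics
python3 - <<'E'
from plant import *
import cv2,numpy as np
for n in ["scene","side"]:
    p,d=get_image(n); c=get_calibration(n)
    cv2.imwrite(f"pics/{n}0.png",p[:,:,::-1]); np.savez(f"{n}0.npz",p=p,d=d,K=c["intrinsics"],D=c["dist_coeffs"],T=c["world_from_camera"])
    print(n,np.round(c["world_from_camera"],3).tolist(),c["dist_coeffs"],c["intrinsics"])
o=observe();print(o)
E
```

```text
pics
scene [[0.022, 0.553, -0.833, 1.226], [1.0, -0.023, 0.01, -0.009], [-0.014, -0.833, -0.553, 0.565], [0.0, 0.0, 0.0, 1.0]] [0.03324077 0.         0.         0.         0.        ] [[418.69966579   0.         247.84863673]
 [  0.         418.69966579 184.32006321]
 [  0.           0.           1.        ]]
side [[-0.996, -0.059, 0.066, 0.389], [-0.087, 0.483, -0.871, 1.165], [0.019, -0.873, -0.486, 0.695], [0.0, 0.0, 0.0, 1.0]] [0.00834899 0.         0.         0.         0.        ] [[480.71362662   0.         258.38946002]
 [  0.         480.71362662 197.82641027]
 [  0.           0.           1.        ]]
{'time_s': 0.1, 'q': array([-1.45105021e+00,  2.21159647e-01,  1.52747595e+00,  4.50378481e-06,
        1.39471918e+00, -1.26098799e-01]), 'joint_velocities': array([-0.00084671, -0.00032285, -0.001827  ,  0.00115826,  0.00011543,
        0.00011033]), 'joint_torque': array([ 9.92094829e-04, -4.98245645e+01, -3.90546227e+01, -1.75661730e-04,
        5.71311481e-03,  1.11494856e-05]), 'eef_pos': array([ 0.15204331, -0.60566682,  0.23031196]), 'tcp_rot': array([-3.13984508e+00, -2.26010711e-04,  2.45843927e-01]), 'ft_force': array([-0.66800087, -0.48261038,  0.39613556]), 'torque': array([-0.00079688,  0.01187476,  0.01873458]), 'grasp_force': 0.0, 'opening': 0.08502621743367675}
```

View pics/scene0.png

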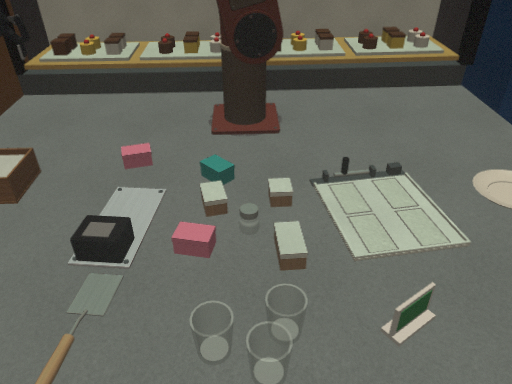

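View pics/side0.png

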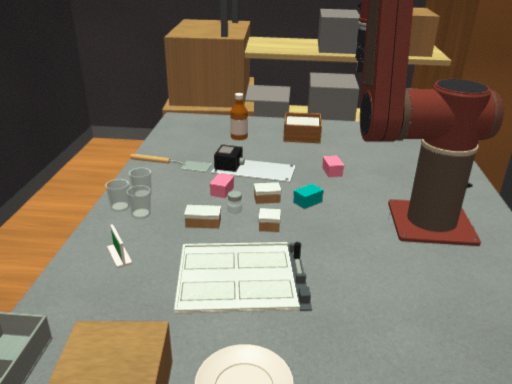

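The scene camera looks back at the robot, so image right is +y. The stamper (scene ~(120,225)) is on -y and the tray (~(385,210)) on +y. There are three white-lidged cartons at (214,198), (280,192) and (290,245), with the shaker at (249,215). The pink and turquoise boxes are decoys. Next I cast the lids, tray and stamper to planes.

```bash
cat > vis.py <<'E'
import cv2,numpy as np
def cast(uv,K,D,T,z):
    n=cv2.undistortPoints(np.asarray(uv,float).reshape(-1,1,2),np.array(K),np.array(D)).reshape(-1,2)
    r=np.c_[n,np.ones(len(n))]@T[:3,:3].T; o=T[:3,3]
    return o+r*((z-o[2])/r[:,2])[:,None]
def depthmap(d,K,D,T):
    h,w=d.shape; uv=np.stack(np.meshgrid(np.arange(w),np.arange(h)),-1).reshape(-1,1,2).astype(float)
    n=cv2.undistortPoints(uv,np.array(K),np.array(D)).reshape(-1,2)
    P=np.c_[n,np.ones(len(n))]*d.reshape(-1,1)
    return (P@T[:3,:3].T+T[:3,3]).reshape(h,w,3)
def rect(pts):
    (c,s,a)=cv2.minAreaRect((np.asarray(pts)[:,:2]*1000).astype(np.float32))
    if s[0]<s[1]: s=s[::-1]; a+=90
    a=(a+90)%180-90
    return np.array(c)/1000,np.array(s),np.radians(a)   # centre, (long,short) mm, yaw of long side
def blobs(mask,K,D,T,z,amin=100,amax=1e9):
    mask=cv2.morphologyEx(mask.astype(np.uint8),cv2.MORPH_OPEN,np.ones((3,3)))
    out=[]
    for c in cv2.findContours(mask,cv2.RETR_EXTERNAL,cv2.CHAIN_APPROX_NONE)[0]:
        if amin<cv2.contourArea(c)<amax:
            out.append((rect(cast(c.reshape(-1,2),K,D,T,z)),c.reshape(-1,2).mean(0),cv2.contourArea(c)))
    return out
E
python3 - <<'E'
from vis import *
for n in ["scene","side"]:
    f=np.load(n+"0.npz"); p,d,K,D,T=[f[k] for k in "pdKDT"]
    P=depthmap(d,K,D,T); hsv=cv2.cvtColor(p,cv2.COLOR_RGB2HSV)
    h,s,v=cv2.split(hsv); z=P[...,2]
    reg=(P[...,0]>.25)&(P[...,0]<.95)&(abs(P[...,1])<.6)&(d>0)
    m=reg&(z>.034)&(z<.05)
    print(n,"z~42")
    for (c,sz,a),px,A in blobs(m,K,D,T,.042,60):
        u=px.astype(int); print(np.round(c,3),np.round(sz),round(a,2),px.round(),A,hsv[u[1],u[0]])
    for nm,m,zz in [("white low",reg&(v>130)&(s<70)&(z<.02),.006),("jar",reg&(z>.05)&(z<.07),.055)]:
        print(nm)
        for (c,sz,a),px,A in blobs(m,K,D,T,zz,40): print(np.round(c,3),np.round(sz),round(a,2),px.round(),A)
E
```

```text
scene z~42
[0.895 0.019] [46. 15.] 1.51 [269. 372.] 154.5 [ 44  24 136]
[ 0.854 -0.057] [49. 18.] -1.46 [214. 347.] 141.5 [ 45  23 135]
[0.851 0.022] [51. 25.] 1.47 [269. 343.] 242.5 [ 47  21 107]
[ 0.81  -0.062] [48. 22.] -1.44 [212. 321.] 198.5 [ 38  19 105]
[0.779 0.053] [49. 22.] 1.44 [286. 303.] 195.5 [ 40  21 107]
[0.798 0.247] [92. 12.] -1.04 [411. 311.] 173.5 [ 63 108  66]
[ 0.611 -0.279] [93. 76.] 1.46 [105. 245.] 315.0 [68 29 35]
[ 0.602 -0.108] [76. 57.] 1.34 [193. 233.] 684.0 [176 105 190]
[0.625 0.075] [100.  51.] 0.06 [290. 239.] 881.0 [ 43  29 182]
[ 0.561 -0.001] [31. 19.] 1.53 [248. 218.] 64.0 [26 26 77]
[ 0.465 -0.078] [84. 50.] 0.21 [212. 192.] 453.0 [ 43  32 193]
[0.448 0.072] [66. 51.] 0.03 [280. 186.] 336.5 [ 44  30 185]
[ 0.366 -0.539] [147.  34.] -0.02 [ 19. 176.] 214.5 [ 16 125  59]
[ 0.346 -0.074] [82. 58.] 0.77 [216. 164.] 358.0 [ 85 139 132]
[ 0.271 -0.285] [73. 52.] -1.35 [135. 152.] 200.0 [176 103 189]
white low
[0.8   0.211] [22. 11.] -0.41 [387. 327.] 52.5
[0.799 0.255] [92. 15.] -0.97 [414. 326.] 422.0
[ 0.509 -0.269] [246. 119.] -0.12 [134. 216.] 180
[... 1212 characters left out ...]
 252]
white low
[0.899 0.553] [54. 53.] -1.57 [ 11. 344.] 464.5
[0.597 0.01 ] [1193.  692.] -1.57 [193. 259.] 58775.0
jar
[0.858 0.539] [124.  59.] -0.69 [ 26. 323.] 316.0
[0.794 0.246] [110.  12.] -0.99 [117. 236.] 92.0
[0.794 0.066] [59. 39.] 0.36 [139. 199.] 102.5
[0.543 0.005] [35. 33.] -1.45 [235. 194.] 63.5
[0.868 0.038] [53. 39.] 0.25 [117. 193.] 93.0
[0.812 0.017] [52. 39.] 0.36 [138. 191.] 91.0
[ 0.884 -0.013] [49. 37.] 0.12 [116. 184.] 81.0
[ 0.825 -0.045] [58. 43.] 0.4 [141. 180.] 88.5
[ 0.842 -0.093] [48. 34.] 0.13 [140. 172.] 68.0
[ 0.603 -0.281] [113.  80.] 1.47 [228. 152.] 294.0
[ 0.36  -0.555] [139.  84.] -0.03 [303. 126.] 175.0
[ 0.6   -0.536] [64. 53.] 0.14 [238. 124.] 54.5
```

Lids measure 66, 84 and 100 mm, each about 9 mm long from side-face bleed. That makes them the 56, 74 and 92 mm cartons, so 110 is absent. I'll refine with wrist views.

Run:
```python
from plant import *
from vis import *
print(get_calibration("wrist")["intrinsics"][0])
for i,(x,y) in enumerate([(0.46,-0.27),(0.45,0.0),(0.43,0.28)]):
    for z in (.40,.36,.32):
        try: movep([x,y,z],[np.pi,0,0]); break
        except Unreachable: continue
    hold(.2)
    c=get_calibration("wrist"); p,d=get_image("wrist")
    cv2.imwrite(f"pics/w{i}.png",p[:,:,::-1]); np.savez(f"w{i}.npz",p=p,d=d,K=c["intrinsics"],D=c["dist_coeffs"],T=c["world_from_camera"])
    print(z,np.round(c["world_from_camera"],3).tolist(),observe()["time_s"])
import cv2
cv2.imwrite("pics/wall.png",np.hstack([cv2.resize(cv2.imread(f"pics/w{i}.png"),(400,300)) for i in (0,2)]))
```

```text
[319.17586894   0.         253.02069496]
0.4 [[-0.001, -0.95, -0.312, 0.541], [-1.0, 0.001, 0.0, -0.271], [0.0, 0.312, -0.95, 0.542], [0.0, 0.0, 0.0, 1.0]] 2.1167
0.4 [[-0.002, -0.95, -0.312, 0.532], [-1.0, 0.002, -0.0, -0.001], [0.001, 0.312, -0.95, 0.542], [0.0, 0.0, 0.0, 1.0]] 3.4167
0.4 [[-0.002, -0.95, -0.311, 0.512], [-1.0, 0.002, -0.0, 0.279], [0.001, 0.311, -0.95, 0.543], [0.0, 0.0, 0.0, 1.0]] 4.75
```

View pics/wall.png

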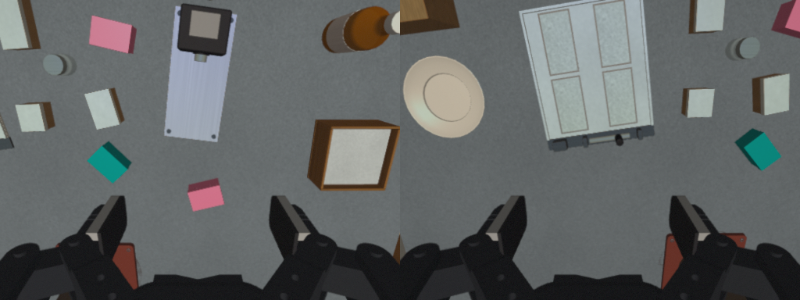

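View pics/w1.png

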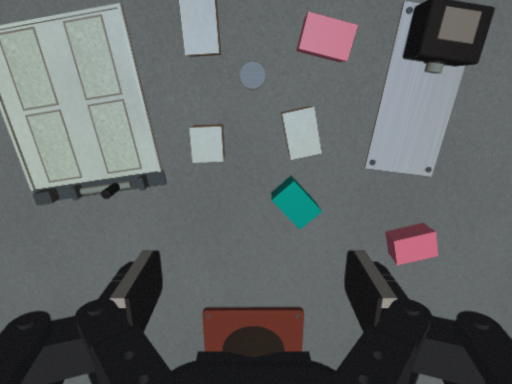

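w0 shows the stamper bed with its front edge at the bottom and the stop at the top. w1 shows lids at (206,144), (302,133) and (199,26). w2 shows the tray with four marked rectangles and the black bolt knob at about (280,180) full scale. I'll measure these.

```bash
cat >> vis.py <<'E'
def lids(p,d,K,D,T):
    hsv=cv2.cvtColor(p,cv2.COLOR_RGB2HSV); h,s,v=cv2.split(hsv); P=depthmap(d,K,D,T)
    m=(v>120)&(s<60)&(P[...,2]>.034)&(P[...,2]<.05)&(abs(P[...,1])<.22+.3)&(P[...,0]>.25)
    return [(c,sz,a) for (c,sz,a),px,A in blobs(m,K,D,T,.042,200) if 42<sz[1]<58 and 45<sz[0]<120]
E
python3 - <<'E'
from vis import *
def ld(i):
    f=np.load(f"w{i}.npz"); return [f[k] for k in "pdKDT"]
for i in (0,1,2):
    print(i); a=ld(i)
    for c,s,y in lids(*a): print(" lid",c.round(4),s.round(1),round(y,3))
for i in (0,1):
    p,d,K,D,T=ld(i); P=depthmap(d,K,D,T); h,s,v=cv2.split(cv2.cvtColor(p,cv2.COLOR_RGB2HSV))
    print("bed hsv",h[120,410 if i else 256],s[120,410 if i else 256],v[120,410 if i else 256])
    m=(h>105)&(h<135)&(v>110)&(P[...,2]<.012)&(P[...,1]<0)
    for (c,sz,a),px,A in blobs(m,K,D,T,.006,1500): print(" bed",c.round(4),sz.round(1),round(a,3),px.round())
    b=(v<70)&(P[...,2]>.054)&(P[...,2]<.07)&(P[...,0]>.45)&(P[...,1]<-.15)&(P[...,1]>-.4)
    for (c,sz,a),px,A in blobs((P[...,2]>.054)&(P[...,2]<.07)&(P[...,0]>.45)&(P[...,1]<-.15)&(P[...,1]>-.4),K,D,T,.062,500): print(" block",c.round(4),sz.round(1),round(a,3),px.round())
for i in (1,2):
    p,d,K,D,T=ld(i); P=depthmap(d,K,D,T); h,s,v=cv2.split(cv2.cvtColor(p,cv2.COLOR_RGB2HSV))
    reg=(P[...,2]<.025)&(P[...,1]>.1)&(P[...,1]<.5)&(P[...,0]>.3)
    th=cv2.adaptiveThreshold(v,255,cv2.ADAPTIVE_THRESH_MEAN_C,cv2.THRESH_BINARY_INV,11,6)
    print(np.unique(v[reg])[[0,-1]])
    tm=(reg&(v>100)).astype(np.uint8)
    for (c,sz,a),px,A in blobs(tm,K,D,T,.009,8000): print(" tray",c.round(4),sz.round(1),round(a,3),A)
    cs,_=cv2.findContours((th>0).astype(np.uint8)*tm,cv2.RETR_CCOMP,cv2.CHAIN_APPROX_NONE)
    for c in cs:
        c=c.reshape(-1,2); cc,sz,a=rect(cast(c,K,D,T,.006))
        if 100<sz[0]<130 and 50<sz[1]<72: print(" bay",cc.round(4),sz.round(1),round(a,3))
    kn=(P[...,2]>.045)&(P[...,2]<.075)&(P[...,1]>.12)&(P[...,1]<.42)&(P[...,0]>.25)&(P[...,0]<.45)&(v<90)
    for (c,sz,a),px,A in blobs(kn,K,D,T,.063,20): print(" knob",c.round(4),sz.round(1),px.round(),A, np.median(P[kn],0).round(4))
E
```

```text
0
 lid [0.4436 0.0719] [56.1 49.6] 0.038
 lid [ 0.4603 -0.0783] [74.3 50.2] 0.216
 lid [0.6169 0.0732] [81.4 50.7] -0.011
1
 lid [0.4434 0.072 ] [56.5 49.7] 0.035
 lid [ 0.4603 -0.0772] [74.6 49.5] 0.214
 lid [0.6118 0.0748] [70.6 50. ] 0.055
2
 lid [0.4433 0.0728] [56. 50.] 0.026
 lid [ 0.4608 -0.0776] [74.1 50.9] 0.216
 lid [0.6019 0.0748] [51.5 50.3] 0.047
bed hsv 110 36 183
 bed [ 0.5175 -0.2709] [260.9 121.3] -0.126 [254.  90.]
 block [ 0.6034 -0.2817] [88.3 74.3] 1.44 [261.  37.]
bed hsv 104 23 166
 block [ 0.6035 -0.2791] [92.3 75.6] 1.452 [455.  31.]
[ 27 191]
 tray [0.4801 0.2799] [363.2 352.4] 1.57 40892.5
 bay [0.4342 0.3379] [118.5  64.3] 0.147
 bay [0.4342 0.3377] [114.3  58.2] 0.141
 bay [0.4501 0.2311] [118.6  63.7] 0.151
 bay [0.45   0.2312] [114.5  58.5] 0.145
 bay [0.558 0.356] [118.5  63.8] 0.145
 bay [0.5737 0.2492] [118.3  63.8] 0.148
 bay [0.5738 0.2494] [114.   58.4] 0.148
 knob [0.3709 0.2302] [24.9 15.1] [108. 193.] 109.0 [0.3697 0.2315 0.0619]
[ 34 193]
 tray [0.4959 0.2997] [393.6 276. ] 1.569 37657.0
 bay [0.4342 0.3376] [118.5  63.5] 0.147
 bay [0.4343 0.3378] [113.8  57.8] 0.142
 bay [0.45   0.2308] [118.4  63.9] 0.145
 bay [0.4502 0.2307] [114.4  58.5] 0.139
 bay [0.5579 0.3558] [118.4  63.7] 0.15
 bay [0.5578 0.3563] [114.3  58.6] 0.147
 bay [0.5736 0.2493] [118.4  63.5] 0.149
 bay [0.574  0.2492] [114.9  58. ] 0.146
 knob [0.3708 0.2356] [18.  14.2] [281. 181.] 78.0 [0.37   0.2347 0.0625]
```

Everything agrees: the bays are 125/108 mm apart with yaw 0.146, the bed is 260x121 with yaw -0.126, and the block is 88x74. That puts the stop face at (0.567,-0.277). I'll start with carton56.

```bash
cat > rob.py <<'E'
from plant import *
from vis import *
S=np.array([.567,-.277]); YS=-.126; XS=np.array([np.cos(YS),np.sin(YS)])
YT=.146; BAY=[(.4342,.3378),(.4501,.2310),(.5579,.3560),(.5738,.2493)]
ZG=.008; ZC=.11
def down(y): return [np.pi,0,y]
def st(tag=""):
    o=observe(); print(tag,"t%.1f"%o["time_s"],o["eef_pos"].round(4),"yaw%.3f"%o["tcp_rot"][2],"F",o["ft_force"].round(1),"open%.4f"%o["opening"],"g%.0f"%o["grasp_force"]); return o
def look(x=.5,y=0.,z=.40,name=None):
    movep([x,y,z],down(0)); hold(.25)
    c=get_calibration("wrist"); p,d=get_image("wrist")
    if name: cv2.imwrite(f"pics/{name}.png",p[:,:,::-1])
    return lids(p,d,c["intrinsics"],c["dist_coeffs"],c["world_from_camera"])
def find(L,**k):
    ls=look(**k)
    for c,s,a in ls: print("  lid",c.round(4),s.round(1),round(a,3))
    return min(ls,key=lambda l:abs(l[1][0]-L))
def pick(c,a,z0=0.):
    gripper_to(.070); movep([*c,z0+ZC],down(a)); move_l([*c,z0+ZG],.15,max_force=15)
    st("down"); gripper_to(.03,60); hold(.1); st("grip")
    move_l([*c,z0+ZC],.15); st("lift")
def stamp(L):
    P=lambda dx:S+XS*(dx-L/2000)
    move_l([*P(-.035),ZC],.2,rotation=down(YS)); move_l([*P(-.035),ZG+.0065],.12,max_force=12); st("bed")
    r=move_l([*P(.008),ZG+.0065],.03,max_force=22); o=st(f"push {r}")
    print(" tcp along stop minus flush mm",round(1000*float((o["eef_pos"][:2]-P(0))@XS),1))
    for _ in range(11):
        hold(.2); o=observe(); print(round(-float(o["ft_force"][:2]@XS),1),"/%.0f/%.4f"%(o["grasp_force"],o["opening"]),end=" ")
    print()
def retract(L):
    P=S+XS*(-.045-L/2000); move_l([*P,ZG+.008],.08); move_l([*P,ZC],.15); st("off")
def place(b,y=YT):
    b=np.array(b); move_l([*b,ZC],.2,rotation=down(y)); move_l([*b,ZG+.015],.12)
    r=move_l([*b,ZG+.0055],.03,max_force=6); st(f"placed {r}")
    gripper_to(.070); move_l([*b,ZC],.2)
E
python3 - <<'E'
from rob import *
c,s,a=find(56,name="l1"); assert abs(s[0]-56)<4
pick(c,a); stamp(56)
E
```

```text
lid [0.4437 0.0719] [55.6 50.5] 0.002
  lid [ 0.4605 -0.0774] [75.  48.8] 0.211
  lid [0.622  0.0753] [91.4 49.8] 0.057
down t8.5 [0.4448 0.0718 0.0089] yaw0.002 F [-0.1 -0.2  1.4] open0.0701 g0
grip t8.9 [0.4453 0.0719 0.0095] yaw0.002 F [-1.2 -1.1  6.7] open0.0492 g63
lift t9.7 [0.4428 0.072  0.109 ] yaw0.002 F [-0.2  0.2 -1.6] open0.0495 g62
bed t12.3 [ 0.5029 -0.2679  0.0154] yaw-0.126 F [-0.5  0.1  4.1] open0.0488 g69
push True t13.5 [ 0.5353 -0.2725  0.0155] yaw-0.125 F [-4.2  0.3  6.5] open0.0491 g69
 tcp along stop minus flush mm -4.0
4.6 /69/0.0490 3.8 /69/0.0492 4.4 /69/0.0496 3.6 /69/0.0491 4.1 /69/0.0494 3.5 /69/0.0494 3.5 /69/0.0493 4.3 /69/0.0495 3.9 /69/0.0488 3.7 /69/0.0493 4.2 /69/0.0490
```

Run:
```python
from rob import *
o=observe(); p=o["eef_pos"].copy()
base=S-XS*.028
for k in range(9):
    t=base+XS*(-.003+.001*k)
    move_l([*t,ZG+.0065],.02); hold(.1); o=observe()
    print(round(1000*float((o["eef_pos"][:2]-base)@XS),2),o["ft_force"].round(1),round(o["opening"],4))
    if -o["ft_force"][:2]@XS>16: break
p,d=get_image("wrist"); cv2.imwrite("pics/s1.png",p[:,:,::-1])
```

```text
-4.26 [-10.4   4.8  15.6] 0.049
-4.19 [-14.6   6.   18.6] 0.049
-3.5 [-14.8   5.7  19.7] 0.0488
-2.66 [-16.8   5.   20.5] 0.0492
```

View pics/s1.png

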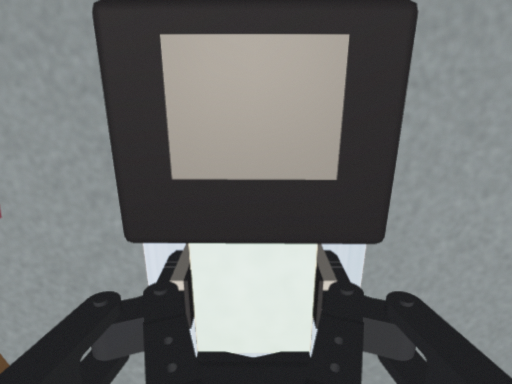

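The lid at (252,300) is square to the block, and the block's top edge hides any gap. Fz is 20 N, so I was pressing it into the bed. I'll ease up and push until it's stiff.

Run:
```python
from rob import *
base=S-XS*.028
o=observe(); 
for k in range(12):
    t=base+XS*(-.0025+.001*k)
    move_l([*t,ZG+.009],.02); hold(.15); o=observe()
    print(round(1000*float((o["eef_pos"][:2]-base)@XS),2),o["eef_pos"][2].round(4),o["ft_force"].round(1),round(o["opening"],4))
    if -o["ft_force"][:2]@XS>26: break
```

```text
-5.16 0.0158 [-7.7  2.3  2.8] 0.0491
-4.14 0.0158 [-7.8  1.5  2.8] 0.0493
-3.22 0.0158 [-7.6  1.   4. ] 0.0493
-2.34 0.0158 [-8.5  1.6  3.1] 0.0487
-1.44 0.0158 [-10.3   1.2   4.1] 0.0493
-0.56 0.0158 [-9.2  1.4  4.7] 0.0494
0.29 0.0158 [-10.    1.4   5. ] 0.0491
1.04 0.0158 [-11.3   1.2   6.1] 0.0489
1.04 0.0158 [-16.4   2.    8.6] 0.0491
1.02 0.0158 [-20.9   3.7  12.7] 0.0491
1.05 0.0158 [-24.3   4.3  16.3] 0.049
1.0 0.0158 [-29.    4.8  19.4] 0.0495
```

The end is now stiff against the stop at +1.0 mm, with the spring at 10 N. I'll hold, then place.

```bash
python3 - <<'E'
s=open("rob.py").read()
a=s.index("    r=move_l([*P(.008)"); b=s.index("    for _ in range(11)")
s=s[:a]+'''    move_l([*P(-.035),ZG+.009],.05); move_l([*P(-.012),ZG+.009],.04)
    for k in range(34):
        move_l([*P(-.012+.001*k),ZG+.009],.02); hold(.05); o=observe()
        if -o["ft_force"][:2]@XS>24: break
    st("push"); print(" tcp along stop minus flush mm",round(1000*float((o["eef_pos"][:2]-P(0))@XS),1),k)
'''+s[b:]
open("rob.py","w").write(s)
E
python3 - <<'E'
from rob import *
for _ in range(11):
    hold(.2); o=observe(); print(round(-float(o["ft_force"][:2]@XS),1),"/%.0f/%.4f"%(o["grasp_force"],o["opening"]),o["eef_pos"][:2].round(4),end=" ")
print()
retract(56); place(BAY[3]); st()
c,s,a=find(74,x=.48,y=.12,name="l2")
E
```

```text
29.0 /71/0.0490 [ 0.5403 -0.273 ] 29.4 /71/0.0495 [ 0.5403 -0.2729] 28.5 /71/0.0490 [ 0.5403 -0.2729] 28.8 /71/0.0493 [ 0.5403 -0.273 ] 29.2 /71/0.0493 [ 0.5403 -0.2729] 29.3 /71/0.0491 [ 0.5403 -0.2729] 28.9 /71/0.0491 [ 0.5403 -0.273 ] 29.4 /71/0.0488 [ 0.5403 -0.2729] 28.7 /71/0.0494 [ 0.5403 -0.2729] 28.9 /71/0.0489 [ 0.5403 -0.273 ] 29.0 /71/0.0494 [ 0.5403 -0.2729] 
off t25.8 [ 0.4941 -0.2674  0.1091] yaw-0.125 F [-0.2  0.6 -2.8] open0.0487 g68
placed True t29.8 [0.575  0.2497 0.0154] yaw0.146 F [-0.4  0.6  4.7] open0.0488 g69
 t30.8 [0.5733 0.2491 0.1092] yaw0.146 F [-0.5 -0.  -0.3] open0.0698 g0
  lid [ 0.4603 -0.0775] [74.2 49.9] 0.213
  lid [0.5735 0.2499] [57.1 50.6] 0.155
  lid [0.6221 0.0761] [91.5 49.8] 0.052
```

carton56 sits centred on bay3, within 1 mm. Next is carton74.

Run:
```python
from rob import *
c,s,a=find(74,x=.48,y=.0); assert abs(s[0]-74)<4
pick(c,a); stamp(74)
```

```text
lid [ 0.4606 -0.0774] [74.9 48.8] 0.213
  lid [0.5733 0.2512] [56.7 51.2] 0.158
  lid [0.6222 0.0752] [91.6 49.9] 0.057
down t35.4 [ 0.4616 -0.0777  0.009 ] yaw0.213 F [0.5 0.  0.9] open0.0700 g0
grip t35.8 [ 0.4621 -0.0779  0.0095] yaw0.213 F [-0.4  0.3  7.1] open0.0495 g63
lift t36.6 [ 0.4597 -0.0772  0.109 ] yaw0.213 F [ 0.6 -0.4 -1.4] open0.0490 g62
bed t38.5 [ 0.4939 -0.2662  0.0152] yaw-0.125 F [-1.4  0.5  5.5] open0.0490 g64
push t45.1 [ 0.5312 -0.2723  0.0165] yaw-0.126 F [-25.4   1.8  11.4] open0.0491 g65
 tcp along stop minus flush mm 0.9 18
24.1 /65/0.0492 24.9 /65/0.0493 24.9 /65/0.0497 24.9 /65/0.0488 25.5 /65/0.0488 24.4 /65/0.0493 24.9 /65/0.0495 24.9 /65/0.0491 24.1 /65/0.0492 24.5 /65/0.0491 24.8 /65/0.0492
```

The stop is at +0.9 mm again and the hold was steady. I'll place it and carry on with carton92.

Run:
```python
from rob import *
retract(74); place(BAY[2])
c,s,a=find(92,x=.50,y=.08); assert abs(s[0]-92)<4 and c[1]<.15
pick(c,a); stamp(92)
```

```text
off t48.9 [ 0.4852 -0.2663  0.1091] yaw-0.126 F [ 0.1  0.3 -1.6] open0.0490 g63
placed True t53.4 [0.559  0.3565 0.0153] yaw0.146 F [-0.1 -0.3  4.5] open0.0492 g64
  lid [0.5732 0.2506] [57.1 50.6] 0.154
  lid [0.5671 0.3949] [74.2 51.1] 0.145
  lid [0.6218 0.0756] [91.4 48.6] 0.052
down t58.4 [0.6229 0.0757 0.0093] yaw0.052 F [ 0.   1.1 -0.2] open0.0700 g0
grip t58.9 [0.6234 0.0757 0.01  ] yaw0.052 F [1.2 0.2 7.1] open0.0492 g64
lift t59.7 [0.6208 0.0757 0.1087] yaw0.052 F [ 0.1 -0.  -1.1] open0.0492 g63
bed t62.4 [ 0.4851 -0.2654  0.0156] yaw-0.126 F [-0.6  0.7  5.9] open0.0491 g65
push t69.1 [ 0.5219 -0.2711  0.0162] yaw-0.126 F [-26.6   2.2  13.2] open0.0493 g66
 tcp along stop minus flush mm 0.5 18
25.6 /66/0.0493 26.7 /66/0.0492 26.5 /66/0.0493 26.0 /66/0.0490 26.2 /66/0.0492 26.4 /66/0.0493 26.3 /66/0.0494 25.9 /66/0.0491 26.4 /66/0.0491 26.8 /66/0.0493 26.5 /66/0.0494
```

carton74 now reads (0.567,0.395), 38 mm off bay2: it was knocked aside. I'll place carton92 in bay1, then look again and mend carton74.

Run:
```python
from rob import *
retract(92); place(BAY[1])
c,s,a=find(74,x=.44,y=.28,name="l3")
```

```text
off t72.9 [ 0.4763 -0.2651  0.1091] yaw-0.126 F [-0.7 -0.3 -1.8] open0.0490 g64
placed True t76.7 [0.4513 0.2313 0.0155] yaw0.146 F [-1.  -0.6  4.9] open0.0496 g65
  lid [0.4494 0.2301] [93.7 49.4] 0.145
  lid [0.574  0.2485] [57.4 49.6] 0.151
  lid [0.5676 0.3926] [74.4 50.4] 0.157
```

View pics/l3.png

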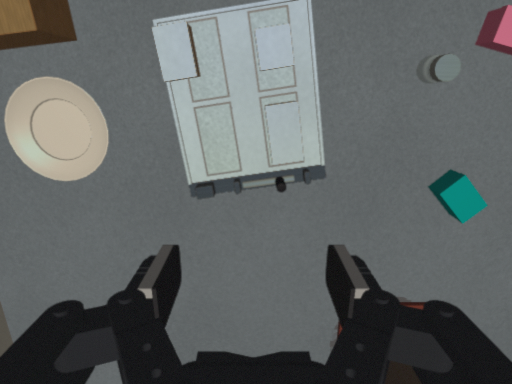

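carton74 at (177,50) has moved against the tray's left lip and lies flat and square; the other two are centred. I'll pick it up and set it back on bay2.

Run:
```python
from rob import *
c,s,a=np.array([.5676,.3922]),0,.15
pick(c,a,.008); place(BAY[2])
c,s,a=find(74,x=.44,y=.28,name="l4")
c=get_calibration("wrist"); p,d=get_image("wrist")
P=depthmap(d,c["intrinsics"],c["dist_coeffs"],c["world_from_camera"]); v=p.max(2)
kn=(P[...,2]>.052)&(P[...,2]<.075)&(P[...,1]>.12)&(P[...,1]<.42)&(P[...,0]>.25)&(P[...,0]<.42)&(v<90)
print(P[kn].mean(0).round(4),kn.sum()); st()
```

```text
down t81.4 [0.5685 0.3927 0.0174] yaw0.150 F [ 0.3 -0.3  0.7] open0.0702 g0
grip t81.8 [0.569  0.3927 0.0181] yaw0.150 F [ 0.4 -2.   5. ] open0.0492 g64
lift t82.7 [0.5667 0.3918 0.1166] yaw0.150 F [-0.5 -0.4 -2.3] open0.0489 g63
placed True t84.2 [0.5594 0.3569 0.018 ] yaw0.146 F [-0.2  0.4  4.5] open0.0487 g64
  lid [0.4493 0.2301] [93.4 49.3] 0.145
  lid [0.5581 0.3563] [75.6 51. ] 0.139
  lid [0.5739 0.2484] [57.4 49.6] 0.152
[0.3692 0.2345 0.062 ] 90
 t86.7 [0.4401 0.28   0.3992] yaw0.000 F [-0.2 -0.2 -0.1] open0.0701 g0
```

All three cartons are within 1 mm of their bays and the knob is at (0.369,0.2335). Now I'll push the bolt home with shut fingers, its tips above the 30 mm guides.

Run:
```python
from rob import *
T0=np.array([.504,.2935]); X=np.array([np.cos(YT),np.sin(YT)]); Y=np.array([-X[1],X[0]])
kn=np.array([.3692,.2335]); print("knob in tray",(kn-T0)@X,(kn-T0)@Y); ky=(kn-T0)@Y
A=lambda ty:T0-.143*X+ty*Y
gripper_to(0.0)
for w in (YT-np.pi/2,YT+np.pi/2):
    try: movep([*A(ky-.040),.13],down(w)); break
    except Unreachable: print("unr",w)
print(move_l([*A(ky-.040),.044],.1,max_force=15)); st("start")
for k in range(60):
    move_l([*A(ky-.030+.002*k),.044],.04); o=observe(); f=-o["ft_force"][:2]@Y
    if k%6==0 or f>8: print(k,round(float((o["eef_pos"][:2]-T0)@Y-ky),4),round(float(f),1))
    if f>18: break
st("end")
move_l([*A(ky-.030),.044],.15); move_l([*A(ky-.030),.15],.15)
ls=look(.44,.28,name="l5")
for l in ls: print(l[0].round(4),l[1].round(1),round(l[2],3))
c=get_calibration("wrist"); p,d=get_image("wrist")
P=depthmap(d,c["intrinsics"],c["dist_coeffs"],c["world_from_camera"]); v=p.max(2)
m=(P[...,2]>.052)&(P[...,2]<.075)&(P[...,1]>.12)&(P[...,1]<.42)&(P[...,0]>.25)&(P[...,0]<.42)&(v<90)
q=P[m].mean(0); print(q.round(4),"knob moved",(q[:2]-[.3692,.2345])@Y)
cv2.imwrite("pics/l5c.png",cv2.resize(p[130:230,150:370,::-1],None,fx=3,fy=3)); st()
```

```text
knob in tray -0.14209476363494394 -0.03975069996276053
unr -1.4247963267948967
False
start t90.0 [0.3747 0.194  0.0445] yaw1.717 F [-0.1  0.   0.7] open0.0003 g0
0 -0.0296 0.3
6 -0.0179 -0.9
12 -0.0058 0.9
18 0.0062 0.8
24 0.0182 0.7
30 0.0302 0.9
36 0.0398 14.0
37 0.04 23.2
end t99.7 [0.3625 0.2729 0.044 ] yaw1.718 F [  2.5 -23.1   7.5] open-0.0000 g12
[0.4496 0.2302] [93.9 49.3] 0.145
[0.5582 0.3562] [75.6 50.7] 0.147
[0.5739 0.2484] [57.4 49.5] 0.152
[0.3611 0.2897 0.062 ] knob moved 0.05583681188635732
 t103.1 [0.44   0.2799 0.3998] yaw0.000 F [ 0.1 -1.   0.2] open-0.0002 g0
```

View pics/l5c.png

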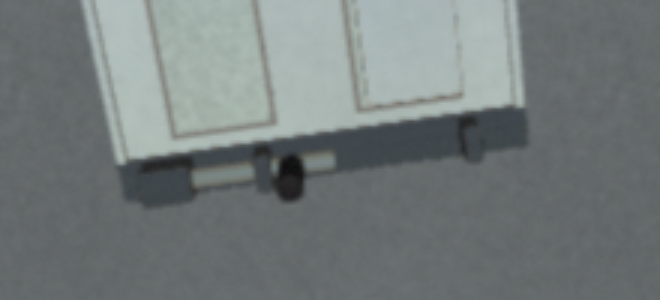

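The crop shows the knob (290,175) beside the guide block at (265,165) with the rod inside the keeper at left. The bolt ended on a hard stop after 56 mm of travel, which fits a start near 12 mm. All cartons are still centred, so I'm handing in.

```bash
python3 -c "
from plant import *
print(job_done())"
```

```text
the job is handed in; nothing more can be done
None
```

The job is handed in and no verdict was returned: cartons 56, 74 and 92 (110 was absent) were each held against the stop for over 2 s, they sit within about 1 mm of their bay centres, and the bolt was pushed to its hard stop; I did not measure the stamp's return.

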